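# Load a slide magazine into a running slide scanner

### The arm

A 6-joint arm with a two-finger parallel gripper is mounted at the origin on the work surface. World frame = base frame: x ahead of the robot, y to its left, z up, the work surface at z = 0. Lengths are in m, angles in rad, forces in N, time in s.
With the tool pointing down it reaches from about 0.225 to 0.875 m from the base axis. Payload 3.4 kg.
Tool frame: the origin (TCP) lies on the centre line of the jaws, within the pads' length; the fingertips stand 17 mm ahead of it and the grasp point (between the pads) lies 2 mm behind it (nose_length is the distance from the TCP to the fingertips, in m); z points along the fingers, y is the line along which they close (so a half turn about z gives the same grasp; the last joint's range is limited). The gripper opens to 85 mm and grips with 20 to 120 N. Pads are 22 mm wide; open, the fingers measure 114 mm over their backs; the gripper's body (76 mm by 85 mm) begins 54 mm behind the grasp point. The pads swing forward as they close: fully open they stand 13 mm farther back than shut.
Start: joints at [1.142, 0.276, 1.505, -0, 1.361, -0.121], TCP at [0.174, 0.548, 0.248] pointing down, gripper open.
Joint ranges: [-2.89, 2.89], [-0.75, 2.08], [0.22, 2.7], [-1.18, 4.32], [0.11, 2.71], [-2.7, 2.7]. Speed limits (rad/s): [2.57, 2.57, 3.14, 3.14, 3.14, 3.14].

### API

Orientations are given as a unit quaternion [w, x, y, z].
In Python, from rig import get_state, get_image, sign_off, find_in, place_of, nose_length gives the robot as it stands.
- The arm moves only by the tool apply_moves, never from a script. Its argument "deltas" is one flat list of numbers, 5 for each row, row after row: the finger opening in mm, from 0 to 85.4, then the shift along the tool's x, y, z in mm, then the turn about the tool's z in degrees. A call has 1 to 12 rows; each row is the pose to reach, as a shift and turn from the pose commanded when the call began, along the tool's axes at that moment; what a row does not reach only later rows make up. A row lasts 1/12 s, in which the tool goes at most 41.7 mm and 7.16 degrees, less where a joint would pass 70% of its speed; a pose out of reach is approached as far as the arm can. A call with a gripper value outside its range is refused whole. The fingers move at their own pace and stop on an object; "squeeze" is the grip in N (left out, the last holds). Time passes only in rows, so rows that repeat a pose let the fingers close. It gives the time, the measured TCP pose, the force, the opening and the grip force at its end, in the units of the state.
- get_state(): the state, without advancing time (a new reading comes with each control period).
- get_image(name): name is "scene" or "top"; returns a dict with "frame" (384x512x3 uint8, red, green, blue), "K" (3x3 intrinsics, pixels), "position" and "orientation" of the camera in the world. Camera axes: x right, y down, z forward; pixel columns grow to the right and rows downward; lengths in m; the calibration is good to about 2 mm. A picture is of the moment at which its call begins. There is no depth.
- sign_off(): hands the job in; it is judged then, once.
Trained networks look in a picture, given as the dict that the camera call returned (one of the last four; its "shot" number tells which), for a name from the list of things; names that differ only in an ending like _2 or _b are one class to them, and where a whole thing is asked for, a point or a joint stands for the part that bears it (a point fixed in the world has none). Each returns a list of dicts, best first, with "score" (0 to 1); they miss things now and then, are a little off and sometimes report something else, mostly with a low value. They report only what shows in the picture. A call takes as long as a camera call. They do not tell look-alikes from the thing itself.
- find_in(query, picture): "point" ([column, row] in pixels, amid what is visible of it).
- place_of(query, picture): "point" ([column, row] in pixels: a listed point, or the origin of a listed thing).
The state is a dict: "clock": time; "qpos": joint angles; "qd": joint speeds; "effort": joint torques, N m; "position": TCP position; "ee_rot": TCP orientation; "contact_force": force on the tool from outside, world axes, zero at the start; "moment": the same for the moment, N m; "width": finger opening in m; "gripper_force": force on a finger pad.
Only numpy, scipy, OpenCV 4.12 (cv2) and the standard library are available. Lean on these libraries where they do the work, as an engineer would, in place of code of your own. Each camera call takes 0.05 s, during which the arm holds its last target. There are 200 camera calls.

### The job

Load the blue slide magazine into the slide scanner: straighten it up in front of the loading lane and push it with the fingertips down the lane until it rests squarely against the stop at the lane's end, then take the hand away. A scan is running, so neither the magazine nor the robot may touch the guide rails, and the magazine is only to be pushed gently: do not pinch it, lift it or tip it. Leave everything else where it is.

Things in the scene. Friction and masses are not known exactly. Their poses are not given: they have to be found in the camera images.
- scanner: Fixed white slide scanner with flat grey loading deck. Origin on the bench under the lane's centre line; x along the lane to the stop (about the robot's right), y across it, away from the robot. In mm: deck top z 12, x -240 to 240, y -100 to 200; pale line y 0; lane mouth x -60; stop face x 120, on a nose 64 high; cabinet 260 high from x 230. The magazine's centre when home: x 84, y 0.
- guide_rails: Two straight aluminium rails on the deck; origin and axes as the scanner's. Each 10 wide, 14 high above the deck (top 26 above the bench), 180 long from x -60 to 120, at y -59 to -49 and 49 to 59 mm: the lane between them is 98 wide, which leaves the magazine 7 mm on either side. Not to be touched.
- lane_mouth (a point): Middle of the lane's mouth, on the deck's top, between the near ends of the rails.
- lane_end (a point): Middle of the lane's closed end, on the deck's top, at the face of the stop (two black rubber buffers on the white docking nose).
- magazine_mid (a point): Centre, 17 mm above its underside, of the loose blue magazine holding 12 glass slides: 72 long (its x, pointing roughly along the lane), 84 wide (its y), 34 high, all four sides upright. It stands on the deck before the mouth, up to 30 mm off the centre line and 0.3 rad askew, slides with plain friction and stays where it is left.
- spare_magazine: Loose yellow slide magazine of the same size with few slides, parked on a dark mat on the deck beyond the lane (centre about x -20, y 130 in the scanner's frame); origin at the centre of its underside. Not to be disturbed.
- oil_bottle: Loose small amber bottle of immersion oil, 28 across, 60 high, on the deck beyond the lane near the stop; origin under its centre. Not to be disturbed.
- mug: Loose white mug, 80 across, 90 high, on the bench to the robot's left; origin under its centre. Not to be disturbed.
- slide_box: Loose green slide box, 98 x 85 x 35 high, on the bench to the robot's left; origin under its centre. Not to be disturbed.
- keypad: Loose white keypad with pale keys, 100 x 75 x 32 high, on the bench to the robot's left; origin under its centre. Not to be disturbed.
- magazine: The same blue magazine, origin at the centre of its underside, axes as those of magazine_mid. 0.18 to 0.35 kg.
Not all that is in view belongs to the job. Of the things that look like the magazine, the middle-sized one is meant.

How it is judged:
By the outcome, as a careful person would: the job done as asked, in the order asked, and still so for the second after the job is handed in, with the robot touching nothing.
It also fails if it takes over 67 s, if anything falls off the work surface, if the arm or the gripper's body presses on something with over 40 N, if the wrist force passes 120 N, or if a joint passes its speed limit or range.

## Working session

There is one attempt and no reset: what is moved stays moved. The work goes in short steps, Python scripts to look and compute and a tool call to move; the robot and the scene stay as the last step left them, time stands still between calls to the robot, and variables do not carry over. Pictures are saved under pics/ and viewed, at most 10 in all, crops included, and the job is handed in when it is done.

Besides the shell and the picture viewer there is one more tool, called after "Request:" as name(argument=value, ...) on one line, values as JSON. apply_moves: Moves the arm, as the interface text tells. Its arguments: {"type":"object","properties":{"deltas":{"type":"array"},"squeeze":{"type":"number"}},"required":["deltas"]}

```bash
mkdir -p pics; ls; cat > h.py <<'E'
import numpy as np, cv2
from scipy.spatial.transform import Rotation as R
from rig import *
def rot(q): return R.from_quat([q[1],q[2],q[3],q[0]]).as_matrix()
def ray(im,p,z):
    K=np.array(im["K"]);d=rot(im["orientation"])@np.linalg.inv(K)@[p[0],p[1],1]
    c=np.array(im["position"]);return c+d*(z-c[2])/d[2]
def proj(im,X):
    v=np.array(im["K"])@rot(im["orientation"]).T@(np.array(X)-im["position"]);return v[:2]/v[2]
E
python3 - <<'E'
from h import *
for n in("top","scene"):
    im=get_image(n);cv2.imwrite(f"pics/{n}0.png",cv2.resize(im["frame"][:,:,::-1],(800,600)))
    print(n,np.round(im["position"],3),np.round(rot(im["orientation"]),3).tolist(),im["K"])
    for q,z in(("lane_mouth",.012),("lane_end",.012),("magazine_mid",.029),("magazine",.012),("scanner",0),("spare_magazine",.012),("oil_bottle",.012)):
        print(q,[(np.round(r["point"],1).tolist(),round(r["score"],2),ray(im,r["point"],z).round(4).tolist()) for r in place_of(q,im)[:4]])
s=get_state();print({k:np.round(v,3).tolist() for k,v in s.items()},nose_length)
E
```

```text
pics
top [0.301 0.159 1.088] [[-0.001, -0.98, 0.199], [-1.0, 0.001, -0.004], [0.004, -0.199, -0.98]] [[370.50641361   0.         252.46413831]
 [  0.         370.50641361 183.47752444]
 [  0.           0.           1.        ]]
lane_mouth [([289.1, 176.5], 0.61, [0.5408, 0.0451, 0.012])]
lane_end [([344.3, 161.4], 0.59, [0.5871, -0.1217, 0.012])]
magazine_mid [([209.9, 275.2], 0.98, [0.2564, 0.2728, 0.029]), ([261.4, 189.4], 0.85, [0.4986, 0.1283, 0.029]), ([308.0, 233.6], 0.63, [0.3708, -0.0033, 0.029])]
magazine [([307.0, 232.9], 0.83, [0.3739, -0.003, 0.012]), ([213.8, 275.2], 0.75, [0.2557, 0.2637, 0.012]), ([262.9, 190.1], 0.74, [0.4997, 0.1234, 0.012])]
scanner [([308.0, 169.4], 0.92, [0.5654, -0.0137, 0.0]), ([309.6, 172.3], 0.58, [0.5564, -0.0183, 0.0])]
spare_magazine [([286.6, 132.7], 0.89, [0.6776, 0.0499, 0.012])]
oil_bottle [([328.2, 120.6], 0.48, [0.7166, -0.0788, 0.012])]
scene [ 1.094 -0.057  0.455] [[0.34, 0.501, -0.796], [0.94, -0.175, 0.292], [0.007, -0.848, -0.531]] [[356.37558278   0.         254.49824871]
 [  0.         356.37558278 186.29415155]
 [  0.         
[... 401 characters left out ...]
0.0091, 0.012]), ([237.5, 206.3], 0.8, [0.494, 0.1251, 0.012]), ([265.9, 153.9], 0.66, [0.2828, 0.2736, 0.012])]
scanner [([179.5, 243.6], 0.61, [0.5586, -0.0117, 0.0]), ([240.6, 199.7], 0.29, [0.4554, 0.1445, 0.0])]
spare_magazine [([223.2, 279.8], 0.96, [0.6861, 0.0395, 0.012])]
oil_bottle [([155.7, 318.4], 0.85, [0.7257, -0.0742, 0.012])]
{'clock': 0.8, 'qpos': [1.142, 0.276, 1.505, 0.0, 1.361, -0.121], 'qd': [0.0, 0.001, 0.001, -0.0, 0.001, -0.001], 'effort': [0.001, -41.659, -24.609, -0.0, 0.0, 0.0], 'position': [0.174, 0.548, 0.248], 'ee_rot': [0.0, 0.153, 0.988, 0.0], 'contact_force': [-0.964, -1.187, -0.24], 'moment': [0.009, 0.015, 0.018], 'gripper_force': 0.0, 'width': 0.085} 0.017
```

View pics/top0.png

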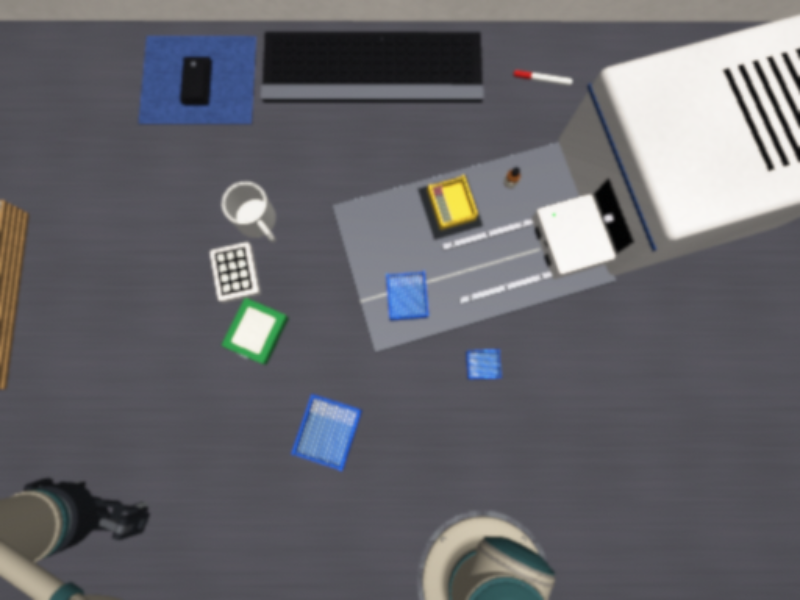

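View pics/scene0.png

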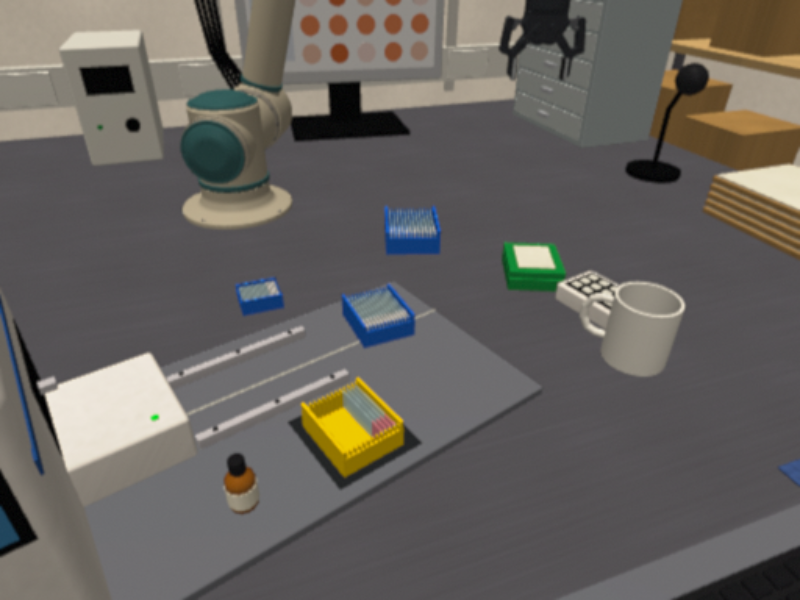

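Three blue look-alikes in the top view (800x600 picture): large (326,432), middle-sized (407,296) and small (484,364). The middle-sized one is meant: it stands on the deck across the pale line, before the mouth. The other two are on the bench. Next I confirm it in a crop and fit the poses.

```bash
cat >> h.py <<'E'
from scipy.optimize import minimize
S=4
def hull(im,T,x0,x1,y0,y1,z0,z1):
    c,s=np.cos(T[2]),np.sin(T[2])
    P=[proj(im,(T[0]+c*x-s*y,T[1]+s*x+c*y,z)) for x in(x0,x1) for y in(y0,y1) for z in(z0,z1)]
    return cv2.convexHull(np.float32(P))[:,0]
def fill(m,p,v):
    cv2.fillPoly(m,[np.round(((p+.5)*S-.5)*16).astype(np.int32)],v,shift=4)
def down(m): return cv2.GaussianBlur(cv2.resize(m,(512,384),interpolation=cv2.INTER_AREA),(0,0),.8)
def new(v=0): return np.full((384*S,512*S),v,np.float32)
def fit(cost,x0,st):
    x0=np.array(x0,float);sx=np.vstack([x0]+[x0+np.eye(3)[i]*st[i] for i in range(3)])
    for _ in range(2):
        r=minimize(cost,sx[0],method="Nelder-Mead",options=dict(initial_simplex=sx,xatol=1e-5,fatol=1e-7,maxiter=150))
        sx=np.vstack([r.x]+[r.x+np.eye(3)[i]*st[i]*.3 for i in range(3)])
    return r.x,r.fun
def blue(im):
    f=im["frame"].astype(np.float32);return np.clip((f[:,:,2]-f[:,:,0]-25)/50,0,1)
def fit_mag(ims,T0):
    def cost(T):
        e=0
        for im in ims:
            m=new();fill(m,hull(im,T,-.036,.036,-.042,.042,.012,.046),1.)
            w=new();fill(w,hull(im,T0,-.065,.065,-.07,.07,.012,.046),1.);w=down(w)>.5
            e+=np.mean((down(m)-blue(im))[w]**2)
        return e
    return fit(cost,T0,(.008,.008,.1))
def fit_scan(ims,T0,M):
    D=[]
    for im in ims:
        w=new();fill(w,hull(im,T0,-.28,.09,-.14,.08,.012,.013),1.)
        fill(w,hull(im,M,-.055,.055,-.06,.06,.012,.046),0.)
        D.append((im,down(w)>.9,im["frame"].mean(2).astype(np.float32)))
    def cost(T):
        e=0
        for im,w,g in D:
            a=new();fill(a,hull(im,T,-.24,.24,-.1,.2,.012,.012),1.)
            b=new();c=new();fill(b,hull(im,T,-.24,.12,-.0015,.0015,.012,.012),1.)
            for y in(-.059,.049): fill(c,hull(im,T,-.06,.12,y,y+.01,.012,.026),1.)
            A=np.stack([np.ones(w.sum())]+[down(k)[w] for k in(a,b,c)],1)
            r=np.linalg.lstsq(A,g[w],rcond=None);e+=np.mean((A@r[0]-g[w])**2)/g[w].var()
        return e
    return fit(cost,T0,(.008,.008,.05))
def rel(M,T):
    c,s=np.cos(T[2]),np.sin(T[2]);d=M[:2]-T[:2]
    return np.round([1e3*(c*d[0]+s*d[1]),1e3*(-s*d[0]+c*d[1]),np.degrees(M[2]-T[2])],2)
E
cat > a.py <<'E'
from h import *
A=[get_image("top"),get_image("scene")]
cv2.imwrite("pics/crop.png",cv2.resize(A[0]["frame"][130:250,200:360,::-1],(800,600),interpolation=cv2.INTER_CUBIC))
M0=np.array([.5,.125,-1.5]);T0=np.array([.56,-.014,-1.29])
for I in([A[0]],[A[1]],A):
    M,e=fit_mag(I,M0);T,f=fit_scan(I,T0,M);print(M.round(4),round(e,4),T.round(4),round(f,4),rel(M,T))
np.savez("fit.npz",M=M,T=T)
E
time python3 a.py
```

```text
[ 0.5002  0.1323 -1.4882] 0.0068 [ 0.5619 -0.0098 -1.2798] 0.0379 [-153.87  -18.29  -11.94]
[ 0.5008  0.1323 -1.5065] 0.1674 [ 0.5588 -0.0119 -1.2982] 0.4282 [-154.4   -17.05  -11.94]
[ 0.5001  0.132  -1.4983] 0.1749 [ 0.5608 -0.0105 -1.2838] 0.5089 [-153.88  -17.91  -12.29]
real	0m7.849s
user	0m8.169s
sys	0m4.286s
```

View pics/crop.png

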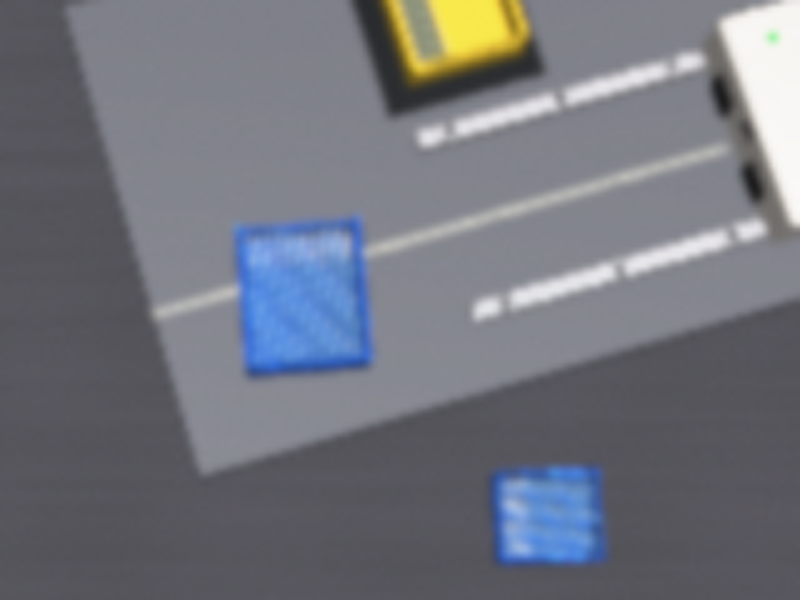

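The crop shows the middle-sized blue magazine at about (303,295), across the pale line. It is skewed about 12° and sits about 18 mm to the robot's side of the line. The small one is at (548,515), off the deck.

Plan: push its near side with two fingertips to straighten and centre it, then push its rear face down the lane.

```bash
cat >> h.py <<'E'
T=np.array([.5615,-.0100,-1.2805])
def w2s(p):
    c,s=np.cos(T[2]),np.sin(T[2]);d=np.array(p[:2])-T[:2];return np.array([c*d[0]+s*d[1],-s*d[0]+c*d[1]])*1e3
def plan(*targets):
    "target: scanner x,y mm, world z mm, angle deg of tool y from scanner y"
    s=get_state();Rm=rot(s["ee_rot"]);c,sn=np.cos(T[2]),np.sin(T[2])
    yaw=np.degrees(np.arctan2(Rm[1,1],Rm[0,1]))
    print("t",round(s["clock"],2),"tcp",w2s(s["position"]).round(1),round(s["position"][2]*1e3,1),"ang",round(yaw-np.degrees(T[2])-90,2),"F",np.round(s["contact_force"],1),"w",round(s["width"],4),"q6",round(s["qpos"][5],2))
    for x,y,z,a in targets:
        p=np.array([T[0]+(c*x-sn*y)/1e3,T[1]+(sn*x+c*y)/1e3,z/1e3])
        d=Rm.T@(p-s["position"])*1e3;t=-((a+np.degrees(T[2])+90-yaw+180)%360-180)
        print((x,y,z,a),"->",d.round(1).tolist(),round(t,2))
E
python3 -c "
from h import *
plan((-152,-100,150,90))"
```

```text
t 0.9 tcp [-645.5 -211.3] 248.4 ang 55.73 F [-0.4  0.5  0.1] w 0.0854 q6 -0.12
(-152, -100, 150, 90) -> [-369.9, -345.2, 98.3] -34.27
```

Request:
apply_moves(deltas=[40, -31, -29, 8, -3, 40, -62, -58, 16, -6, 40, -92, -86, 25, -9, 40, -123, -115, 33, -11, 40, -154, -144, 41, -14, 40, -185, -173, 49, -17, 40, -216, -201, 57, -20, 40, -247, -230, 66, -23, 40, -277, -259, 74, -26, 40, -308, -288, 82, -29, 40, -339, -316, 90, -31, 40, -370, -345, 98, -34.3])

```text
clock: 1.9
position: [0.4157, 0.1184, 0.1532]
ee_rot: [0.001, -0.146, 0.989, 0.0]
contact_force: [0.6, 1.9, 0.2]
width: 0.0402
gripper_force: 0.0
```

```bash
python3 -c "
from h import *
plan((-152,-95,35,90))"
```

```text
t 1.9 tcp [-164.7 -103. ] 153.2 ang 90.14 F [0.6 1.9 0.2] w 0.0402 q6 -1.75
(-152, -95, 35, 90) -> [-7.8, -12.8, 118.2] 0.14
```

Request:
apply_moves(deltas=[40, 0, 0, 20, 0, 40, 0, 0, 45, 0, 40, 0, 0, 70, 0, 40, 0, 0, 90, 0, 40, 0, 0, 103, 0, 40, 0, 0, 110, 0, 40, 0, 0, 110, 0, 40, 0, 0, 110, 0])

```text
clock: 2.57
position: [0.4153, 0.1203, 0.0434]
ee_rot: [0.0, -0.145, 0.989, 0.0]
contact_force: [-0.3, 0.8, -0.0]
width: 0.04
gripper_force: 0.0
```

```bash
python3 - <<'E'
from h import *
plan((-152,-95,35,90))
a=get_image("scene")["frame"][130:250,180:340,::-1];b=get_image("top")["frame"][130:250,200:360,::-1]
cv2.imwrite("pics/c2.png",np.hstack([cv2.resize(k,(400,300),interpolation=cv2.INTER_CUBIC) for k in(a,b)]))
E
```

```text
t 2.57 tcp [-166.7 -102.8] 43.4 ang 90.04 F [-0.3  0.8 -0. ] w 0.04 q6 -1.74
(-152, -95, 35, 90) -> [-7.8, -14.7, 8.4] 0.04
```

View pics/c2.png

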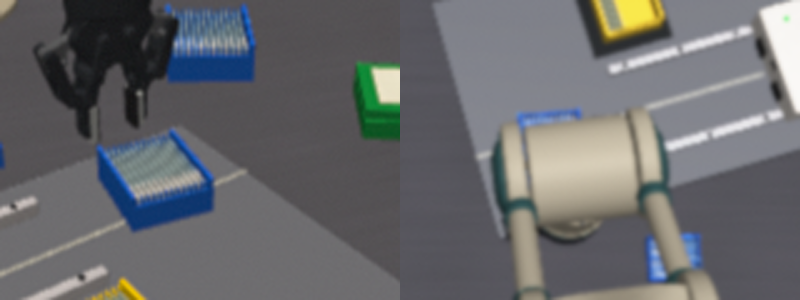

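The fingertips are down behind the magazine's near side (scene crop: tips at (85,130) and (135,120), magazine at (155,180)). Now I line up and push gently sideways.

Request:
apply_moves(deltas=[40, -1, -4, 2, 0, 40, -3, -9, 5, 0, 40, -5, -13, 7, 0, 40, -6, -14.7, 7.5, 0, 40, -7, -14.7, 7.5, 0, 40, -10, -14.7, 7.5, 0, 40, -13, -14.7, 7.5, 0, 40, -16, -14.7, 7.5, 0, 40, -19, -14.7, 7.5, 0, 40, -22, -14.7, 7.5, 0, 40, -25, -14.7, 7.5, 0, 40, -28, -14.7, 7.5, 0])

```text
clock: 3.67
position: [0.4456, 0.1142, 0.0355]
ee_rot: [-0.001, -0.145, 0.989, -0.0]
contact_force: [-2.6, -2.2, 1.4]
width: 0.0402
gripper_force: 0.9
```

Request:
apply_moves(deltas=[40, -3, 0, 0, 0, 40, -6, 0, 0, 0, 40, -9, 0, 0, 0, 40, -12, 0, 0, 0, 40, -14, 0, 0, 0, 40, -16, 0, 0, 0, 40, -16, 0, 0, 0, 40, -16, 0, 0, 0])

```text
clock: 4.33
position: [0.4619, 0.119, 0.0357]
ee_rot: [0.001, -0.145, 0.989, 0.0]
contact_force: [-0.0, 0.6, 0.6]
width: 0.0404
gripper_force: 0.0
```

```bash
cat > b.py <<'E'
from h import *
import sys
plan((-152,-55,36,90))
x,y,a=map(float,sys.argv[1:4]);c,s=np.cos(T[2]),np.sin(T[2])
im=get_image("scene");M0=np.array([T[0]+(c*x-s*y)/1e3,T[1]+(s*x+c*y)/1e3,T[2]+np.radians(a)])
M,e=fit_mag([im],M0);print("scene",rel(M,T),"vs scene-fit scanner",rel(M,np.array([.5588,-.0119,-1.2982])),e)
E
python3 b.py -152 -5 -2
```

```text
t 4.33 tcp [-152.1  -58.5] 35.7 ang 90.03 F [-0.   0.6  0.6] w 0.0404 q6 -1.76
(-152, -55, 36, 90) -> [-3.5, -0.1, -0.3] 0.03
scene [-159.79   -2.83   -4.66] vs scene-fit scanner [-160.82   -2.54   -3.65] 0.15878821909427643
```

Request:
apply_moves(deltas=[40, 6, 0, 0, 0, 40, 15, 0, 0, 0, 40, 22, 0, -15, 0, 50, 22, 0, -45, 6, 50, 22, 10, -70, 13, 50, 22, 30, -85, 20, 50, 22, 60, -85, 27, 50, 22, 90, -85, 34, 50, 22, 120, -85, 41, 50, 10, 150, -85, 48, 50, 0, 170, -85, 55, 50, -20, 180, -85, 62])

```text
clock: 5.38
position: [0.4253, 0.2984, 0.1206]
ee_rot: [-0.001, 0.384, 0.923, -0.001]
contact_force: [0.2, -0.6, 0.6]
width: 0.0497
gripper_force: 0.0
```

```bash
cat > c.py <<'E'
from h import *
import sys
x,y,a=map(float,sys.argv[1:4]);c,s=np.cos(T[2]),np.sin(T[2])
plan(*[tuple(map(float,t.split(","))) for t in sys.argv[5:]])
im=get_image("top");M0=np.array([T[0]+(c*x-s*y)/1e3,T[1]+(s*x+c*y)/1e3,T[2]+np.radians(a)])
M,e=fit_mag([im],M0);print("top",rel(M,T),e)
f=im["frame"][130:250,200:360,::-1];g=get_image("scene")["frame"][110:290,100:340,::-1]
if sys.argv[4]!="-": cv2.imwrite(f"pics/{sys.argv[4]}.png",np.hstack([cv2.resize(k,(400,300),interpolation=cv2.INTER_CUBIC) for k in(f,g)]))
E
python3 c.py -154 -5 -2 c3 -230,0,130,0
```

```text
t 5.38 tcp [-334.4  -42.2] 120.6 ang 28.23 F [ 0.2 -0.6  0.6] w 0.0497 q6 -0.31
(-230.0, 0.0, 130.0, 0.0) -> [-112.0, -12.2, -9.6] 28.23
top [-159.58   -2.62   -4.06] 0.008422229439020157
```

View pics/c3.png

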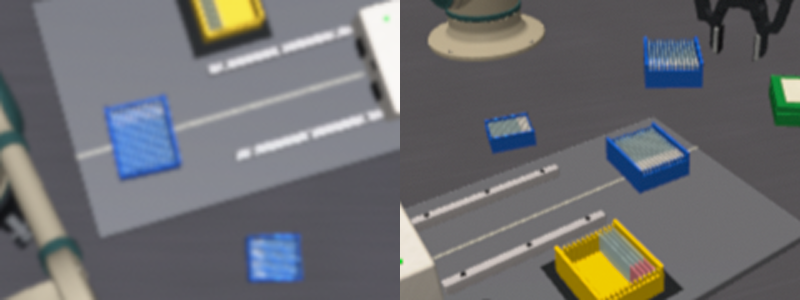

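The magazine is now 4° askew and 2.6 mm off the line (top crop: it is at (143,137), on the line). Next is the rear push.

Request:
apply_moves(deltas=[50, -20, -2, 0, 7, 50, -45, -5, 0, 14, 50, -70, -8, 0, 21, 50, -90, -10, 0, 28.2, 50, -103, -11, 0, 28.2, 50, -110, -12, 0, 28.2, 50, -112, -12.2, 0, 28.2, 50, -112, -12.2, 10, 28.2, 50, -112, -12.2, 30, 28.2, 50, -112, -12.2, 45, 28.2, 50, -112, -12.2, 55, 28.2, 50, -112, -12.2, 55, 28.2])

```text
clock: 6.48
position: [0.4968, 0.2093, 0.0631]
ee_rot: [-0.002, 0.595, 0.804, -0.002]
contact_force: [-0.8, 0.6, 0.4]
width: 0.0502
gripper_force: 0.0
```

```bash
python3 -c "
from h import *
plan((-228,0,36,0),(-162,0,36,0))"
```

```text
t 6.48 tcp [-228.7    0.8] 63.1 ang 0.35 F [-0.8  0.6  0.4] w 0.0502 q6 -0.03
(-228, 0, 36, 0) -> [-0.7, -0.6, 27.1] 0.35
(-162, 0, 36, 0) -> [-66.7, -1.0, 27.0] 0.35
```

Request:
apply_moves(deltas=[50, 0, -0.3, 8, 0.2, 50, 0, -0.6, 18, 0.35, 50, -0.5, -0.6, 25, 0.35, 50, -0.7, -0.6, 27, 0.35, 50, -2, -0.6, 27, 0.35, 50, -5, -0.6, 27, 0.35, 50, -8, -0.6, 27, 0.35, 50, -11, -0.6, 27, 0.35, 50, -14, -0.7, 27, 0.35, 50, -17, -0.7, 27, 0.35, 50, -20, -0.7, 27, 0.35, 50, -23, -0.8, 27, 0.35])

```text
clock: 7.48
position: [0.5052, 0.1869, 0.0388]
ee_rot: [-0.0, 0.598, 0.801, 0.0]
contact_force: [-0.3, 1.7, 1.1]
width: 0.0499
gripper_force: 0.9
```

Request:
apply_moves(deltas=[50, -4, 0, 0, 0, 50, -8, 0, 0, 0, 50, -12, 0, 0, 0, 50, -16, 0, 0, 0, 50, -20, 0, 0, 0, 50, -24, 0, 0, 0, 50, -28, 0, 0, 0, 50, -32, 0, 0, 0, 50, -36, 0, 0, 0, 50, -39, 0, 0, 0, 50, -41, 0, 0, 0, 50, -41, 0, 0, 0])

```text
clock: 8.48
position: [0.5172, 0.147, 0.0386]
ee_rot: [0.0, 0.598, 0.801, -0.0]
contact_force: [0.2, -0.0, 0.2]
width: 0.0498
gripper_force: 0.0
```

```bash
python3 c.py -114 -2 0 c4 -162,0,36,0
```

```text
t 8.48 tcp [-163.1    2.5] 38.6 ang -0.12 F [ 0.2 -0.   0.2] w 0.0498 q6 -0.14
(-162.0, 0.0, 36.0, 0.0) -> [-1.1, -2.5, 2.6] -0.12
top [-108.6     6.03   -2.15] 0.2144044190645218
```

View pics/c4.png

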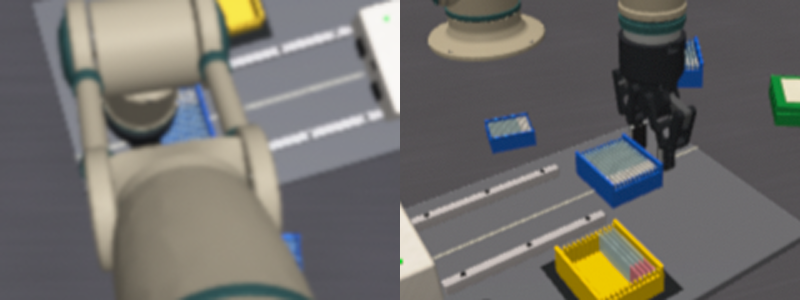

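The arm hides the magazine from above, so I retreat for a clear look.

Request:
apply_moves(deltas=[50, 8, 0, 0, 0, 50, 20, 0, 0, 0, 50, 30, 0, -15, 0, 50, 35, 0, -45, 0, 50, 60, 0, -70, 0, 50, 95, 0, -80, 0, 50, 130, 0, -80, 0, 50, 160, 0, -80, 0, 50, 180, 0, -80, 0, 50, 185, 0, -80, 0])

```text
clock: 9.42
position: [0.4625, 0.329, 0.1188]
ee_rot: [-0.001, 0.597, 0.803, 0.001]
contact_force: [0.0, -0.1, -1.1]
width: 0.0501
gripper_force: 0.0
```

```bash
python3 c.py -114 -2 0 - -182,0,60,0
```

```text
t 9.42 tcp [-353.2    2.2] 118.8 ang 0.12 F [ 0.  -0.1 -1.1] w 0.0501 q6 0.2
(-182.0, 0.0, 60.0, 0.0) -> [-171.3, -2.6, 58.5] 0.12
top [-1.154e+02 -8.300e-01 -2.000e-02] 0.039804618805646896
```

The magazine is straight and centred (-115.4, -0.8, 0.0°). I go back in behind it.

Request:
apply_moves(deltas=[50, -25, 0, 0, 0, 50, -60, -1, 0, 0, 50, -95, -1.5, 0, 0.1, 50, -125, -2, 0, 0.1, 50, -148, -2.6, 5, 0.1, 50, -162, -2.6, 25, 0.1, 50, -169, -2.6, 50, 0.1, 50, -171.3, -2.6, 68, 0.1, 50, -171.3, -2.6, 78, 0.1, 50, -171.3, -2.6, 82, 0.1, 50, -171.3, -2.6, 82, 0.1, 50, -171.3, -2.6, 82, 0.1])

```text
clock: 10.52
position: [0.5111, 0.1602, 0.0372]
ee_rot: [0.0, 0.599, 0.801, 0.0]
contact_force: [0.3, -0.1, 0.4]
width: 0.0503
gripper_force: 0.0
```

```bash
python3 -c "
from h import *
plan((-170,0,36,0),(-130,0,36,0))"
```

```text
t 10.52 tcp [-177.5    0.5] 37.2 ang -0.2 F [ 0.3 -0.1  0.4] w 0.0503 q6 -0.11
(-170, 0, 36, 0) -> [-7.5, -0.4, 1.2] -0.2
(-130, 0, 36, 0) -> [-47.5, -0.3, 1.2] -0.2
```

Request:
apply_moves(deltas=[50, -3, -0.3, 0.5, -0.2, 50, -6, -0.4, 1, -0.2, 50, -9, -0.4, 1, -0.2, 50, -12, -0.4, 1, -0.2, 50, -15, -0.4, 1, -0.2, 50, -18, -0.4, 1, -0.2, 50, -22, -0.4, 1, -0.2, 50, -26, -0.4, 1, -0.2, 50, -30, -0.4, 1, -0.2, 50, -34, -0.4, 1, -0.2, 50, -38, -0.4, 1, -0.2, 50, -42, -0.4, 1, -0.2])

```text
clock: 11.52
position: [0.5222, 0.1193, 0.0356]
ee_rot: [-0.0, 0.598, 0.802, 0.0]
contact_force: [-0.8, 1.8, 2.3]
width: 0.0501
gripper_force: 1.1
```

```bash
python3 -c "
from h import *
plan((-90,0,36,0))"
```

```text
t 11.52 tcp [-135.1   -0.6] 35.6 ang -0.02 F [-0.8  1.8  2.3] w 0.0501 q6 -0.2
(-90, 0, 36, 0) -> [-45.1, 0.6, -0.4] -0.02
```

Request:
apply_moves(deltas=[50, -4, 0.3, 0, 0, 50, -8, 0.5, 0, 0, 50, -12, 0.6, 0, 0, 50, -16, 0.6, 0, 0, 50, -20, 0.6, 0, 0, 50, -24, 0.6, 0, 0, 50, -28, 0.6, 0, 0, 50, -32, 0.6, 0, 0, 50, -36, 0.6, 0, 0, 50, -40, 0.6, 0, 0, 50, -44, 0.6, 0, 0, 50, -46, 0.6, 0, 0])

```text
clock: 12.52
position: [0.5361, 0.0751, 0.0356]
ee_rot: [0.0, 0.598, 0.802, -0.0]
contact_force: [-0.6, 1.5, 1.0]
width: 0.0501
gripper_force: 0.8
```

```bash
python3 c.py -42 -1 0 c5 -46,0,36,0; python3 b.py -42 -1 0
```

```text
t 12.52 tcp [-88.8   0. ] 35.6 ang -0.02 F [-0.6  1.5  1. ] w 0.0501 q6 -0.28
(-46.0, 0.0, 36.0, 0.0) -> [-42.8, 0.0, -0.4] -0.02
top [-34.18   7.43   1.5 ] 0.29171815514564514
t 12.62 tcp [-88.8   0.1] 35.6 ang -0.02 F [ 0.3 -0.3 -0.4] w 0.0501 q6 -0.28
(-152, -55, 36, 90) -> [63.2, -55.1, -0.4] -90.02
scene [-41.8   -3.43  -1.04] vs scene-fit scanner [-4.283e+01 -1.060e+00 -2.000e-02] 0.18943732976913452
```

View pics/c5.png

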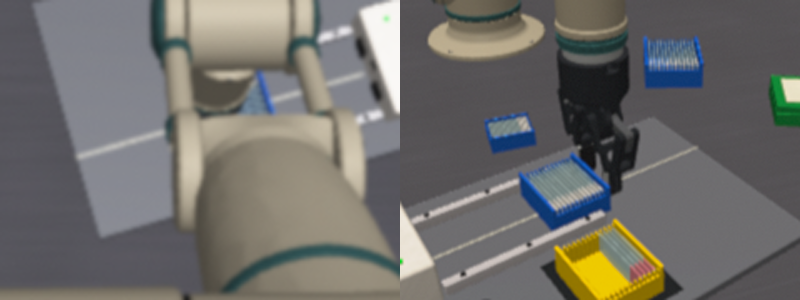

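The magazine is between the rails and square (scene crop: magazine at (565,190), both rails free of it; fit y -1, 0°). I carry on pushing.

Request:
apply_moves(deltas=[50, -3, 0, 0, 0, 50, -7, 0, 0, 0, 50, -11, 0, 0, 0, 50, -15, 0, 0, 0, 50, -19, 0, 0, 0, 50, -23, 0, 0, 0, 50, -27, 0, 0, 0, 50, -31, 0, 0, 0, 50, -35, 0, 0, 0, 50, -39, 0, 0, 0, 50, -43, 0, 0, 0, 50, -47, 0, 0, 0])

```text
clock: 13.67
position: [0.5494, 0.0303, 0.0356]
ee_rot: [-0.0, 0.597, 0.802, -0.0]
contact_force: [-0.5, 0.7, -0.0]
width: 0.0501
gripper_force: 0.6
```

```bash
python3 -c "
from h import *
plan((0,0,36,0),(30,0,36,0))"; python3 b.py 4 -1 0
```

```text
t 13.67 tcp [-42.1  -0. ] 35.6 ang -0.01 F [-0.5  0.7 -0. ] w 0.0501 q6 -0.36
(0, 0, 36, 0) -> [-42.1, 0.0, -0.4] -0.01
(30, 0, 36, 0) -> [-72.1, 0.0, -0.4] -0.01
t 13.67 tcp [-42.1  -0. ] 35.6 ang -0.01 F [-0.5  0.7 -0. ] w 0.0501 q6 -0.36
(-152, -55, 36, 90) -> [109.9, -55.0, -0.4] -90.01
scene [ 4.9  -5.71  0.48] vs scene-fit scanner [ 3.89 -2.51  1.5 ] 0.19754016399383545
```

```bash
python3 - <<'E'
from h import *
im=get_image("scene");f=im["frame"][170:290,100:260,::-1]
cv2.imwrite("pics/c6.png",cv2.resize(f,(800,600),interpolation=cv2.INTER_CUBIC))
E
```

```text
(no output)
```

View pics/c6.png

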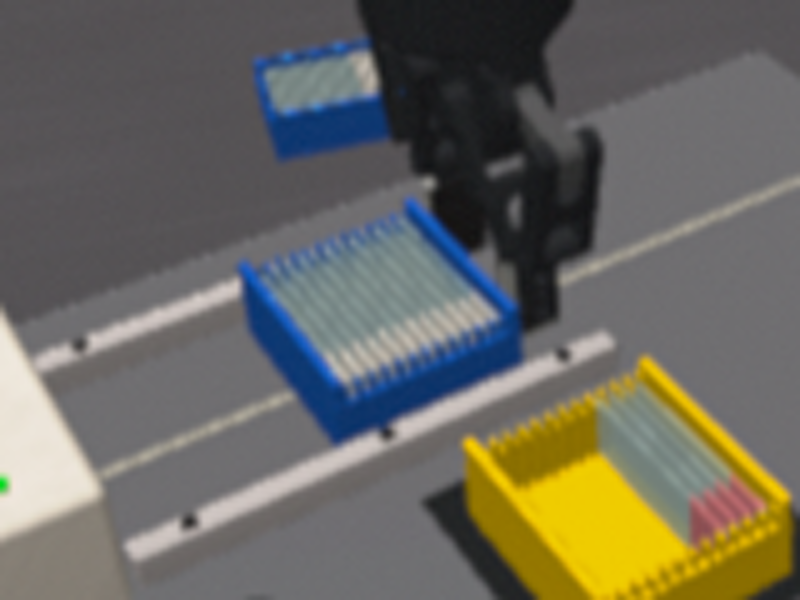

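The magazine sits parallel to the rails (its lower edge (340,440)-(520,360), rail (130,545)-(610,335)), but the rail hides its foot. I back off straight for a top view.

Request:
apply_moves(deltas=[50, 8, 0, 0, 0, 50, 20, 0, 0, 0, 50, 30, 0, -15, 0, 50, 35, 0, -45, 0, 50, 60, 0, -70, 0, 50, 95, 0, -80, 0, 50, 130, 0, -80, 0, 50, 165, 0, -80, 0, 50, 195, 0, -80, 0, 50, 220, 0, -80, 0, 50, 235, 0, -80, 0, 50, 240, 0, -80, 0])

```text
clock: 14.77
position: [0.4788, 0.2639, 0.1157]
ee_rot: [-0.0, 0.596, 0.803, 0.0]
contact_force: [0.8, -0.4, -0.7]
width: 0.0498
gripper_force: 0.0
```

```bash
python3 c.py 5 -1 0 - -60,0,60,0
python3 - <<'E'
from h import *
im=get_image("top");print([fit_scan([im],T,np.array([T[0]+.0001,T[1]-.003,T[2]]))[0]])
E
```

```text
t 14.77 tcp [-286.1   -0.9] 115.7 ang 0.2 F [ 0.8 -0.4 -0.7] w 0.0498 q6 0.08
(-60.0, 0.0, 60.0, 0.0) -> [-226.1, 0.1, 55.5] 0.2
top [ 7.04 -0.92 -0.19] 0.1506248265504837
[array([ 0.56263813, -0.01171578, -1.27255269])]
```

Top view gives y -0.9, angle -0.2°: well centred. I go back in.

Request:
apply_moves(deltas=[50, -25, 0, 0, 0, 50, -60, 0, 0, 0.2, 50, -98, 0, 0, 0.2, 50, -136, 0, 0, 0.2, 50, -174, 0.1, 0, 0.2, 50, -203, 0.1, 0, 0.2, 50, -218, 0.1, 15, 0.2, 50, -224, 0.1, 40, 0.2, 50, -226, 0.1, 62, 0.2, 50, -226, 0.1, 74, 0.2, 50, -226, 0.1, 79, 0.2, 50, -226, 0.1, 79, 0.2])

```text
clock: 15.92
position: [0.5444, 0.0431, 0.0355]
ee_rot: [-0.001, 0.6, 0.8, -0.001]
contact_force: [-0.2, 0.2, -0.2]
width: 0.0503
gripper_force: 0.0
```

```bash
python3 -c "
from h import *
plan((-42,0,36,0),(0,0,36,0))"
```

```text
t 15.92 tcp [-55.7  -1.2] 35.5 ang -0.31 F [-0.2  0.2 -0.2] w 0.0503 q6 -0.33
(-42, 0, 36, 0) -> [-13.7, 1.2, -0.5] -0.31
(0, 0, 36, 0) -> [-55.7, 1.5, -0.6] -0.31
```

Request:
apply_moves(deltas=[50, -3, 0.5, 0, -0.2, 50, -6, 1.2, 0, -0.3, 50, -9, 1.2, 0, -0.3, 50, -12, 1.2, 0, -0.3, 50, -15, 1.2, 0, -0.3, 50, -18, 1.3, 0, -0.3, 50, -22, 1.3, 0, -0.3, 50, -26, 1.3, 0, -0.3, 50, -30, 1.3, 0, -0.3, 50, -34, 1.3, 0, -0.3, 50, -38, 1.4, 0, -0.3, 50, -42, 1.4, 0, -0.3])

```text
clock: 16.92
position: [0.5587, 0.0039, 0.0366]
ee_rot: [-0.0, 0.597, 0.802, 0.0]
contact_force: [-0.9, 2.0, 1.3]
width: 0.0498
gripper_force: 1.1
```

```bash
python3 -c "
from h import *
plan((25,0,36,0))"
```

```text
t 16.92 tcp [-14.1   1.3] 36.6 ang 0.08 F [-0.9  2.   1.3] w 0.0498 q6 -0.41
(25, 0, 36, 0) -> [-39.1, -1.4, 0.6] 0.08
```

Request:
apply_moves(deltas=[50, -3, 0, 0, 0.1, 50, -7, -0.2, 0, 0.1, 50, -11, -0.4, 0, 0.1, 50, -15, -0.6, 0, 0.1, 50, -19, -0.8, 0, 0.1, 50, -22, -1, 0, 0.1, 50, -25, -1.2, 0, 0.1, 50, -28, -1.3, 0, 0.1, 50, -31, -1.3, 0, 0.1, 50, -34, -1.3, 0, 0.1, 50, -37, -1.3, 0, 0.1, 50, -39, -1.3, 0, 0.1])

```text
clock: 17.92
position: [0.5687, -0.0338, 0.0366]
ee_rot: [-0.0, 0.598, 0.802, -0.0]
contact_force: [-0.6, 1.9, 1.4]
width: 0.05
gripper_force: 0.9
```

Request:
apply_moves(deltas=[50, -1, 0, 0, 0, 50, -2, 0, 0, 0, 50, -3, 0, 0, 0, 50, -4, 0, 0, 0, 50, -5, 0, 0, 0, 50, -6, 0, 0, 0])

```text
clock: 18.42
position: [0.5703, -0.0392, 0.0366]
ee_rot: [-0.0, 0.597, 0.802, 0.0]
contact_force: [-0.6, 1.2, -0.1]
width: 0.0501
gripper_force: 0.8
```

```bash
python3 -c "
from h import *
plan((36,0,36,0))"
```

```text
t 18.42 tcp [30.5  0.1] 36.6 ang -0.0 F [-0.6  1.2 -0.1] w 0.0501 q6 -0.48
(36, 0, 36, 0) -> [-5.5, -0.1, 0.6] -0.0
```

Now I creep to the stop, watching the force.

Request:
apply_moves(deltas=[50, -1, 0, 0, 0, 50, -2, 0, 0, 0, 50, -3, 0, 0, 0, 50, -3.5, 0, 0, 0])

```text
clock: 18.75
position: [0.5714, -0.0427, 0.0366]
ee_rot: [0.0, 0.598, 0.802, 0.0]
contact_force: [-0.6, 1.8, 0.1]
width: 0.0504
gripper_force: 0.7
```

Request:
apply_moves(deltas=[50, -0.5, 0, 0, 0, 50, -1, 0, 0, 0, 50, -1.5, 0, 0, 0])

```text
clock: 19.0
position: [0.5718, -0.044, 0.0366]
ee_rot: [-0.0, 0.597, 0.802, 0.0]
contact_force: [-1.3, 1.8, 0.2]
width: 0.0498
gripper_force: 0.7
```

```bash
python3 -c "
from h import *
plan((38,0,36,0))"
```

```text
t 19.0 tcp [35.5  0.1] 36.6 ang -0.01 F [-1.3  1.8  0.2] w 0.0498 q6 -0.49
(38, 0, 36, 0) -> [-2.5, -0.1, 0.6] -0.01
```

Request:
apply_moves(deltas=[50, -0.5, 0, 0, 0, 50, -1, 0, 0, 0])

```text
clock: 19.17
position: [0.572, -0.0448, 0.0366]
ee_rot: [-0.0, 0.598, 0.802, 0.0]
contact_force: [-0.1, 2.6, 0.9]
width: 0.0498
gripper_force: 1.6
```

Request:
apply_moves(deltas=[50, -0.5, 0, 0, 0, 50, -1, 0, 0, 0])

```text
clock: 19.33
position: [0.5721, -0.0448, 0.0366]
ee_rot: [-0.001, 0.598, 0.802, 0.001]
contact_force: [-1.1, 7.8, 1.1]
width: 0.0497
gripper_force: 3.3
```

Request:
apply_moves(deltas=[50, -0.5, 0, 0, 0, 50, -1, 0, 0, 0])

```text
clock: 19.5
position: [0.5721, -0.0449, 0.0366]
ee_rot: [-0.002, 0.598, 0.801, 0.001]
contact_force: [-1.2, 9.4, 1.4]
width: 0.05
gripper_force: 4.7
```

Seated against the stop (9 N). I take the hand away.

Request:
apply_moves(deltas=[50, 1, 0, 0, 0, 50, 3, 0, 0, 0, 50, 8, 0, 0, 0, 50, 18, 0, 0, 0, 50, 30, 0, -10, 0, 50, 36, 0, -40, 0, 50, 50, 0, -75, 0, 50, 80, 0, -95, 0, 50, 120, 0, -100, 0, 50, 160, 0, -100, 0, 50, 200, 0, -100, 0, 50, 240, 0, -100, 0])

```text
clock: 20.5
position: [0.5028, 0.1853, 0.138]
ee_rot: [0.001, 0.597, 0.802, 0.001]
contact_force: [0.9, 0.4, -0.5]
width: 0.05
gripper_force: 0.0
```

Request:
apply_moves(deltas=[50, 30, 0, 0, 0, 50, 65, 0, 0, 0, 50, 90, 0, 0, 0, 50, 100, 0, 0, 0, 50, 100, 0, 0, 0])

```text
clock: 20.92
position: [0.4741, 0.2813, 0.1373]
ee_rot: [0.0, 0.596, 0.803, 0.0]
contact_force: [-0.4, -0.2, -1.0]
width: 0.0497
gripper_force: 0.0
```

```bash
python3 c.py 84 0 0 c7
```

```text
t 20.92 tcp [-304.1   -0.4] 137.3 ang 0.22 F [-0.4 -0.2 -1. ] w 0.0497 q6 0.11
top [84.61 -1.93 -0.19] 0.18805164098739624
```

View pics/c7.png

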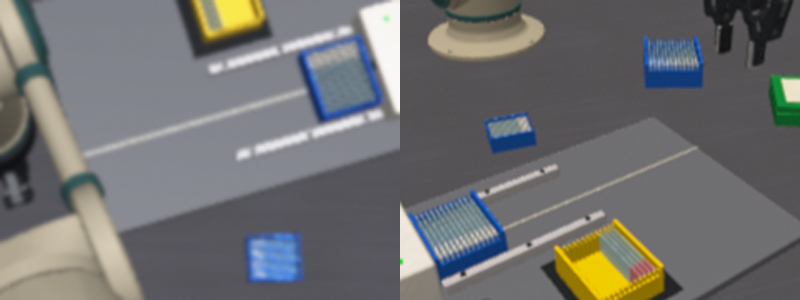

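The magazine rests at the stop (top crop (342,80)), square (fit 84.6, -1.9, -0.2°), with both rails clear. The hand is away and the other things are in place.

```bash
python3 -c "
from rig import *
print(sign_off())"
```

```text
the job is handed in; nothing more can be done
None
```

The blue magazine rests squarely against the stop at the lane's end (measured about 2 mm off the centre line and 0.2° askew), no rail contact showed in the pictures, the hand is away, and the job is handed in at about 21 s.

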